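# Cure a resin bead on the coasting turntable

### The job

Take the blue curing lamp from its wooden holder, give the turntable a push by its red knob so that it turns at about one turn in six seconds, and let it coast. While it coasts untouched and still clearly turning, keep the lamp upright with its nose close above the orange resin bead (about 2 to 4 cm, within 2 cm of the bead sideways) and go round with it for five seconds without a break; never touch the shell or its bead, and never spin the table faster than one turn in three seconds. Then stand the lamp back upright in its holder and let go, leaving the tumbler, dish and wooden block where they are.

Things in the scene. Friction and masses are not known exactly. Their poses are not given: they have to be found in the camera images.
- wheel: Turntable on a vertical axis, origin on the axis at bench height, x axis towards the bead; fixed place, turns without stops, either way is fine. Inertia with all it carries 0.0125 kg m2 nominal (0.7 to 1.4 times); viscous drag 0.0006 N m s/rad, dry drag 0.0003 N m: it coasts down with a time constant of about 20 s.
- hub (a point): Centre of the top face of the turntable (aluminium disc, radius 125 mm, 12 mm thick), on its vertical axis, 44 mm above the bench. One turn in six seconds is 1.05 rad/s; clearly turning means above 0.35 rad/s; never above 2.1 rad/s.
- knob_top (a point): Top centre of the red upright knob on the turntable: a cylinder 22 mm in diameter, 50 mm high, its top 94 mm above the bench, 100 mm from the axis, straight across the axis from the bead. Push it sideways (the lamp's barrel may be used); under 1 N is enough.
- shell: White round shell blank, 64 mm diameter, on a 44 mm square cork block, fixed on the turntable 85 mm from the axis; origin at the underside of the cork, on the disc's face; shell face 17 mm above the origin.
- bead (a point): Top of the orange resin bead (18 mm wide dome) in the middle of the shell, 70 mm above the bench, 85 mm from the axis.
- lamp: Blue pen-shaped curing lamp, 130 mm long, 30 mm diameter, the nose tapering to 22 mm over the lowest 15 mm; 120 g nominal. Stands nose down, loose in the holder. Origin at the centre of the nose's end face; z axis along the barrel, pointing away from the nose (up when upright). Grip it across the barrel 70 to 100 mm from the nose.
- holder: Dark wooden round holder, fixed to the bench, 72 mm wide, 50 mm high, with an upright round well 44 mm wide (bottom 8 mm above the bench, 42 mm deep). Origin on the bench under the well's axis. The lamp stands in the well.
- tumbler: Bystander: empty glass tumbler, 72 mm wide, 80 mm high; origin at the centre of its underside.
- dish: Bystander: small white dish of pearls, 90 mm wide, 18 mm high; origin at the centre of its underside.
- block: Bystander: wooden block with two small tools on it, 90 x 60 x 41 mm; origin at the centre of its underside.
Not all that is in view belongs to the job. Leave any pink or yellow look-alike of the holder alone. There is more than one size of the lamp; the job needs the larger.

How it is judged:
By the outcome, as a careful person would: the job done as asked, in the order asked, and still so for the second after the job is handed in, with the robot touching nothing.
It also fails if it takes over 58 s, if anything falls off the work surface, if the arm or the gripper's body presses on something with over 40 N, if the wrist force passes 120 N, or if a joint passes its speed limit or range.

### The arm

A 7-joint arm with a two-finger parallel gripper is mounted at the origin on the work surface. World frame = base frame: x ahead of the robot, y to its left, z up, the work surface at z = 0. Lengths are in m, angles in rad, forces in N, time in s.
With the tool pointing down it reaches from about 0.4 to 0.9 m from the base axis. Payload 5.6 kg.
Tool frame: the origin (TCP) lies midway between the tips of the shut fingers; the grasp point (between the pads) lies behind it (robot.grip_depth is the z of the grasp point in the tool frame, in m); z points along the fingers, y is the line along which they close (so a half turn about z gives the same grasp; the last joint's range is limited). The gripper opens to 92 mm and grips with 3 to 60 N. Pads are 20 mm wide; open, the fingers measure 128 mm over their backs; the gripper's body (75 mm by 189 mm) begins 69 mm behind the grasp point.
Start: joints at [1.096, 0.468, -0.012, 1.603, 0.006, 1.071, -0.056], TCP at [0.272, -0.59, 0.215] pointing down, gripper open.
Joint ranges: [-2.53, 2.53], [-0.31, 2.02], [-1.57, 1.55], [0.28, 2.44], [-1.29, 4.43], [0.15, 1.84], [-2.92, 2.92]. Speed limits (rad/s): [2.57, 2.57, 3.14, 3.14, 3.14, 3.14, 3.14].

### API

Orientations are given as a rotation vector (axis times angle).
In Python, from plant import get_state, cams, job_done, robot gives the robot as it stands. The module is installed in compiled form; this text tells all that it offers.
- The arm moves only by the tool carry_out, never from a script. Its argument "motion" is a list of rows, each a list of 5 numbers: the shift along the tool's x, y, z normalised to -1 to 1, where 1 is 250 mm, then the turn about the tool's z normalised to -1 to 1, where 1 is 1.5 rad, then the closure, from -1 (fully open) to 1 (shut). A call has 1 to 20 rows; each row shifts and turns the commanded pose from where the row before left it, along the tool's axes as they then stand; what a row does not reach is not made up. A row lasts 1/8 s, in which the tool goes at most 62.5 mm and 10.7 degrees, less where a joint would pass 70% of its speed; a pose out of reach is approached as far as the arm can. A call with a number of a shift or a turn outside -1 to 1 is refused whole. A call with a gripper value outside its range is refused whole. The fingers move at their own pace and stop on an object; "squeeze" is the grip in N (left out, the last holds). Time passes only in rows, so rows that do not move let the fingers close. It gives the time, the measured TCP pose, the force, the opening and the grip force at its end, in the units of the state.
- get_state(): the state, without advancing time (a new reading comes with each control period).
- cams.read_camera(name): name is "scene" or "top"; returns a dict with "img" (384x512x3 uint8, blue, green, red), "mtx" (3x3 intrinsics, pixels), "dist_coeffs" ([k1, k2, p1, p2, k3] as OpenCV has them; the pictures are not rectified), "rvec" (rotation vector, rad) and "tvec" (3), from world to camera coordinates, as OpenCV has them. Camera axes: x right, y down, z forward; pixel columns grow to the right and rows downward; lengths in m; the calibration is good to about 2 mm. A picture is of the moment at which its call begins. There is no depth.
- job_done(): hands the job in; it is judged then, once.
The state is a dict: "clock": time; "joint_positions": joint angles; "dq": joint speeds; "effort": joint torques, N m; "tcp_pos": TCP position; "tool_rot": TCP orientation; "ft_force": force on the tool from outside, world axes, zero at the start; "moment": the same for the moment, N m; "opening": finger opening in m; "grasp_force": force on a finger pad.
Only numpy, scipy, OpenCV 4.12 (cv2) and the standard library are available. Lean on these libraries where they do the work, as an engineer would, in place of code of your own. Each camera call takes 0.05 s, during which the arm holds its last target. There are 200 camera calls.

## Working session

There is one attempt and no reset: what is moved stays moved. The work goes in short steps, Python scripts to look and compute and a tool call to move; the robot and the scene stay as the last step left them, time stands still between calls to the robot, and variables do not carry over. Pictures are saved under pics/ and viewed, at most 10 in all, crops included, and the job is handed in when it is done.

Besides the shell and the picture viewer there is one more tool, called after "Request:" by a JSON object that holds its "api" and its "payload", one argument or row to a line. carry_out: Moves the arm, as the interface text tells. Scaled input: -1 to 1 covers 250 mm each way for a shift and 1.5 rad each way for a turn. Its arguments: {"type":"object","properties":{"motion":{"type":"array","items":{"type":"array","items":{"type":"number","minimum":-1,"maximum":1}}},"squeeze":{"type":"number"}},"required":["motion"]}

```bash
mkdir -p pics; cat > h.py <<'E'
import numpy as np, cv2
from plant import get_state, cams, job_done, robot
def ray(c,uv):
    p=cv2.undistortPoints(np.array([[uv]],float),c['mtx'],np.array(c['dist_coeffs'],float))[0,0]
    R=cv2.Rodrigues(np.array(c['rvec'],float))[0]; t=np.array(c['tvec'],float).ravel()
    return -R.T@t, R.T@np.array([p[0],p[1],1])
def onz(c,uv,z):
    o,d=ray(c,uv); return o+d*(z-o[2])/d[2]
def proj(c,P):
    return cv2.projectPoints(np.array(P,float).reshape(-1,3),np.array(c['rvec'],float),np.array(c['tvec'],float),c['mtx'],np.array(c['dist_coeffs'],float))[0][:,0]
def snap(n,f=None):
    c=cams.read_camera(n)
    for k in('mtx',): c[k]=np.array(c[k],float)
    if f: cv2.imwrite('pics/'+f,c['img'])
    return c
E
python3 - <<'E'
from h import *
for n in('top','scene'):
    c=snap(n); np.save(f'{n}0.npy',c,allow_pickle=True)
    o,_=ray(c,(0,0)); print(n,o)
    cv2.imwrite(f'pics/{n}0.png',cv2.resize(c['img'],(800,600)))
print(get_state(), robot.grip_depth, [a for a in dir(robot) if a[0]!='_'])
E
```

```text
top [0.36354575 0.03401772 0.99905953]
scene [1.33502091 0.22570536 0.93359474]
{'clock': 0.1, 'joint_positions': array([ 1.09599056,  0.46830413, -0.01160007,  1.60348295,  0.00598532,
        1.07139126, -0.05630283]), 'dq': array([-7.28560584e-04, -1.08380121e-03,  3.81786699e-04, -1.67108039e-03,
       -1.84990217e-03,  8.73217650e-05, -2.11085858e-03]), 'effort': array([ 1.36572078e-03, -5.21653676e+01, -1.22004608e-02, -2.44369197e+01,
       -5.67277498e-02,  1.40671543e-02,  7.07696472e-05]), 'tcp_pos': array([ 0.27176555, -0.58991063,  0.21374595]), 'tool_rot': array([-3.06722565e+00, -6.72584206e-01,  6.75798416e-04]), 'ft_force': array([-0.26068975,  0.66395042, -0.2395273 ]), 'moment': array([-1.58801592e-05, -6.11929474e-02,  3.12366896e-02]), 'grasp_force': 0.0, 'opening': 0.0919812017642819} -0.0187 ['PlanningError', 'grip_depth']
```

View pics/top0.png

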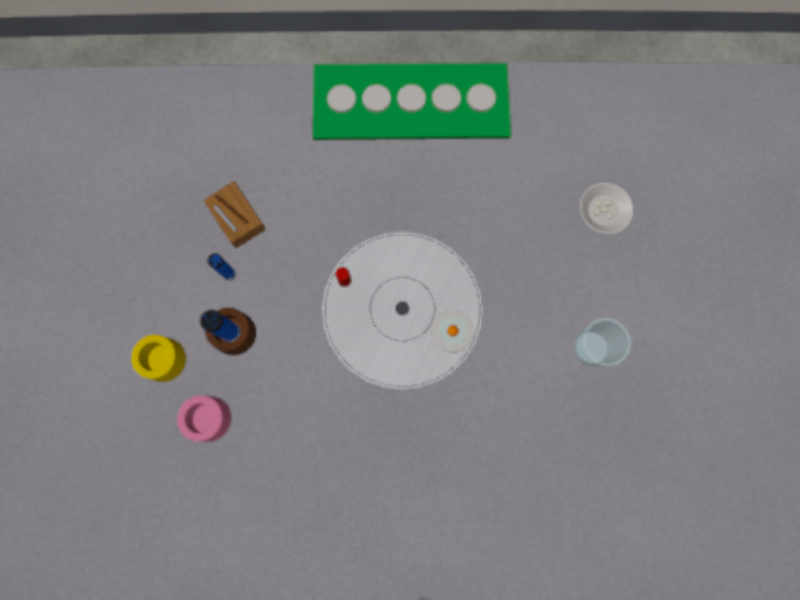

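View pics/scene0.png

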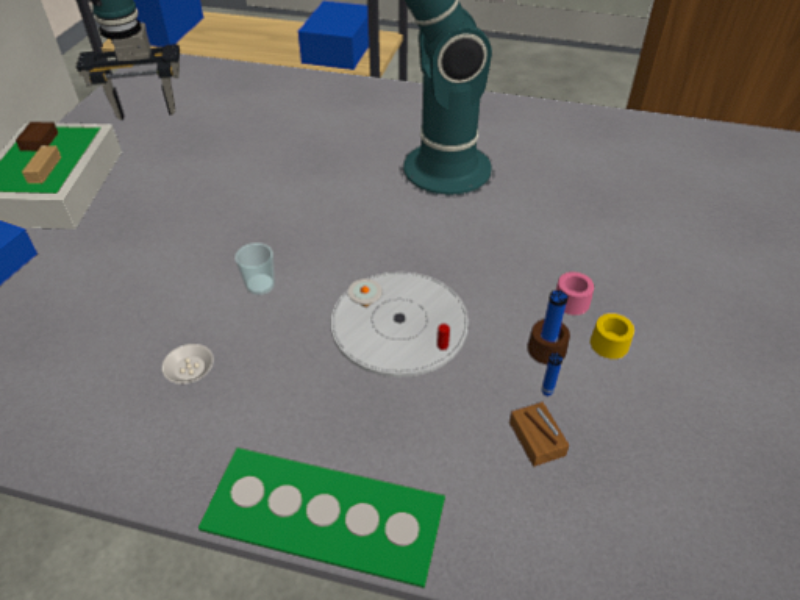

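Top view (800x600): the large blue lamp stands in the dark brown holder at (228,330). A small blue pen lies at (221,266), and the yellow (157,357) and pink (204,418) holders are look-alikes. The hub is at (402,308), the red knob at (343,276), the bead at (453,330). The job's lamp is the long one standing in the brown holder, because the lying one is smaller. I'll confirm that in a crop and measure.

```bash
cat >> h.py <<'E'
def blob(c,lo,hi,roi=None,n=1,minA=15):
    hsv=cv2.cvtColor(c['img'],cv2.COLOR_BGR2HSV); m=cv2.inRange(hsv,lo,hi)
    if roi: z=np.zeros_like(m); x0,y0,x1,y1=roi; z[y0:y1,x0:x1]=m[y0:y1,x0:x1]; m=z
    k,l,s,ce=cv2.connectedComponentsWithStats(m)
    i=sorted(range(1,k),key=lambda i:-s[i,4])[:n]
    return [(ce[j],s[j]) for j in i if s[j,4]>=minA], m
def tri(*rs):
    A=0;b=0
    for o,d in rs:
        d=d/np.linalg.norm(d);P=np.eye(3)-np.outer(d,d);A=A+P;b=b+P@o
    return np.linalg.solve(A,b)
OR=((8,150,120),(20,255,255)); RED=((0,150,60),(6,255,255)); BLUE=((100,120,30),(125,255,255))
E
python3 - <<'E'
from h import *
T=np.load('top0.npy',allow_pickle=True).item();S=np.load('scene0.npy',allow_pickle=True).item()
for n,c in(('T',T),('S',S)):
    print(n,'or',[(x[0].round(1),x[1]) for x in blob(c,*OR,n=3,minA=5)[0]])
    print(n,'red',[(x[0].round(1),x[1]) for x in blob(c,*RED,n=3)[0]])
    print(n,'blue',[(x[0].round(1),x[1]) for x in blob(c,*BLUE,n=5)[0]])
b=blob(T,*OR,roi=(200,140,320,260))[0][0][0]; print('bead T',onz(T,b,.068))
# hub: dark dot
g=cv2.cvtColor(T['img'],cv2.COLOR_BGR2GRAY); m=np.zeros_like(g); m[185:210,245:270]=(g[185:210,245:270]<110)
ys,xs=np.nonzero(m); print('hub',onz(T,(xs.mean(),ys.mean()),.044),len(xs))
g=cv2.cvtColor(S['img'],cv2.COLOR_BGR2GRAY); m=np.zeros_like(g); m[195:212,247:264]=(g[195:212,247:264]<110)
ys,xs=np.nonzero(m); print('hub S',onz(S,(xs.mean(),ys.mean()),.044),len(xs))
bs=blob(S,*OR,roi=(215,170,260,205))[0]; print('bead S',[onz(S,x[0],.068) for x in bs])
# wooden holder: brown
for c,n,roi in((T,'T',(125,185,170,235)),(S,'S',(335,195,368,235))):
    hs=cv2.cvtColor(c['img'],cv2.COLOR_BGR2HSV)
    m=cv2.inRange(hs,(0,90,20),(18,255,160)); z=np.zeros_like(m);x0,y0,x1,y1=roi;z[y0:y1,x0:x1]=m[y0:y1,x0:x1]
    x,y,w,h=cv2.boundingRect(z); print(n,'holder',x,y,w,h)
a=cv2.resize(T['img'][150:240,115:195],None,fx=5,fy=5,interpolation=2)
bb=cv2.resize(S['img'][175:265,330:410],None,fx=5,fy=5,interpolation=2)
cv2.imwrite('pics/crop1.png',np.hstack([a[:450,:400],bb[:450,:400]]))
E
```

```text
T or [(array([149.6, 135. ]), array([132, 117,  35,  38, 501], dtype=int32)), (array([289.4, 211.3]), array([287, 209,   6,   6,  29], dtype=int32))]
T red [(array([219.1, 176.5]), array([215, 171,   9,  12,  74], dtype=int32))]
T blue [(array([144.6, 210.9]), array([136, 203,  17,  15, 147], dtype=int32)), (array([141.5, 170.3]), array([134, 163,  16,  15, 128], dtype=int32))]
S or [(array([344.4, 276.2]), array([329, 259,  35,  34, 400], dtype=int32)), (array([233.1, 184.9]), array([231, 183,   5,   4,  15], dtype=int32)), (array([347.6, 259.7]), array([346, 258,   4,   5,   7], dtype=int32))]
S red [(array([283.5, 215.1]), array([280, 208,   8,  16,  93], dtype=int32))]
S blue [(array([214.3,  22.1]), array([ 191,    1,   46,   43, 1604], dtype=int32)), (array([107.3,  11.8]), array([ 85,   0,  45,  30, 961], dtype=int32)), (array([  8.5, 159.4]), array([  0, 141,  24,  42, 606], dtype=int32)), (array([354.3, 202.4]), array([347, 186,  16,  33, 319], dtype=int32)), (array([353.2, 238.1]), array([348, 226,  12,  24, 168], dtype=int32))]
bead T [ 0.50621117 -0.05547698  0.068     ]
hub [0.54612666 0.01955776 0.044     ] 56
hub S [0.54752837 0.02235718 0.044     ] 34
bead S [array([ 0.51520097, -0.05097908,  0.068     ])]
T holder 132 197 31 30
S holder 338 205 27 28
```

View pics/crop1.png

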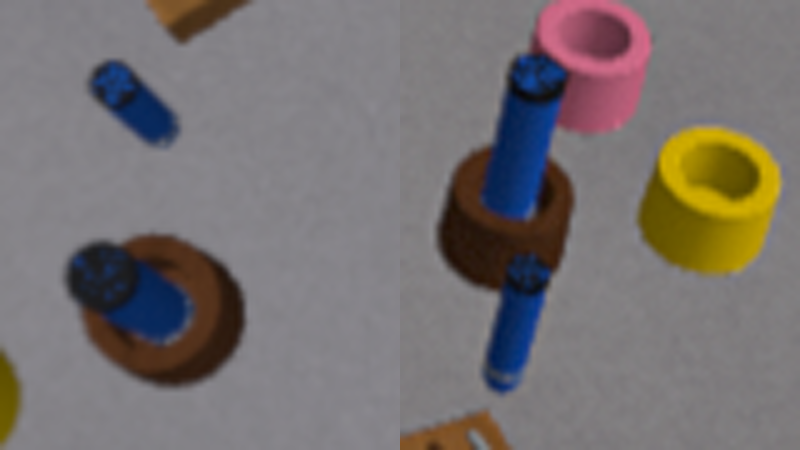

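The crop shows two lamps. The long one stands in the brown holder, with its top cap at top-camera px (135,205) and scene px (358,191). A visibly thinner, shorter one stands loose on the bench at (138,166). The one in the brown holder is the job's lamp.

```bash
python3 - <<'E'
from h import *
T=np.load('top0.npy',allow_pickle=True).item();S=np.load('scene0.npy',allow_pickle=True).item()
print('lamp top T',onz(T,(135.4,205.4),.138),'S',onz(S,(357.6,190),.138),'tri',tri(ray(T,(135.4,205.4)),ray(S,(357.6,190))))
print('small top tri',tri(ray(T,(137.6,166.4)),ray(S,(330+128/5,175+268/5))))
# rim of holder: fit outer circle extents on z=.05
for u in((115+83/5,210),(115+222/5,210),(145,150+235/5),): print(onz(T,u,.05))
print('holder S rim',onz(S,(352.2,212.5),.05))
hs=cv2.cvtColor(T['img'],cv2.COLOR_BGR2HSV)
m=cv2.inRange(hs,(0,90,20),(18,255,255)); z=np.zeros_like(m);z[190:232,125:170]=m[190:232,125:170]
x,y,w,h=cv2.boundingRect(z)
pts=cv2.findContours(z,0,1)[0]; pts=max(pts,key=len)[:,0]
P=np.array([onz(T,p,.05)[:2] for p in pts]); print('z.05 extents',P.min(0),P.max(0))
P=np.array([onz(T,p,.0)[:2] for p in pts]); print('z0 extents',P.min(0),P.max(0))
k=blob(T,*RED)[0][0][0]; kS=blob(S,*RED)[0][0][0]
print('knob T',onz(T,k,.08),'S',onz(S,kS,.069),'tri',tri(ray(T,k),ray(S,kS)))
for n,u in(('tumbler',(605*.64,343*.64)),('dish',(606*.64,208*.64)),('block',(235*.64,215*.64))): print(n,onz(T,u,.03))
E
```

```text
lamp top T [0.51186947 0.28579385 0.138     ] S [0.51983342 0.29227754 0.138     ] tri [0.51290716 0.29055875 0.13023777]
small top tri [0.61222293 0.3008825  0.09096727]
[0.51595679 0.32014736 0.05      ]
[0.51530036 0.25343177 0.05      ]
[0.54729936 0.28927056 0.05      ]
holder S rim [0.52095577 0.29249478 0.05      ]
z.05 extents [0.47710956 0.24672982] [0.54734906 0.31895723]
z0 extents [0.48309253 0.25793628] [0.5570325 0.3339689]
knob T [0.58884112 0.10859901 0.08      ] S [0.59300945 0.11260289 0.069     ] tri [0.59173689 0.11100664 0.06716585]
tumbler [ 0.48895119 -0.29783561  0.03      ]
dish [ 0.71081262 -0.31681289  0.03      ]
block [0.70428555 0.2875315  0.03      ]
```

Request:
{"api": "carry_out", "payload": {
  "motion": [
    [0, 0, -0.04, 0.096, -1],
    [0.05, 0, 0, 0.096, -1],
    [0.05, -0.1, 0, 0.096, -1],
    [0.06, -0.2, 0, 0, -1],
    [0.06, -0.2, 0, 0, -1],
    [0.06, -0.2, 0, 0, -1],
    [0.06, -0.2, 0, 0, -1],
    [0.06, -0.2, 0, 0, -1],
    [0.06, -0.2, 0, 0, -1],
    [0.06, -0.2, 0, 0, -1],
    [0.06, -0.2, 0, 0, -1],
    [0.06, -0.2, 0, 0, -1],
    [0.06, -0.2, 0, 0, -1],
    [0.06, -0.2, 0, 0, -1],
    [0.06, -0.2, 0, 0, -1],
    [0.04, -0.2, 0, 0, -1],
    [0, -0.2, 0, 0, -1],
    [0, -0.15, 0, 0, -1],
    [0, -0.1, 0, 0, -1],
    [0, 0, 0, 0, -1]
  ],
  "squeeze": 20
}}

```text
clock: 2.6
tcp_pos: [0.4822, 0.204, 0.2242]
tool_rot: [-3.141, -0.006, 0.002]
ft_force: [0.4, 0.4, -0.0]
opening: 0.092
grasp_force: 0.0
```

Request:
{"api": "carry_out", "payload": {
  "motion": [
    [0.044, -0.12, 0, 0, -1],
    [0.04, -0.12, 0, 0, -1],
    [0.04, -0.1, 0, 0, -1],
    [0, 0, 0.06, 0, -1],
    [0, 0, 0.12, 0, -1],
    [0, 0, 0.12, 0, -1],
    [0, 0, 0.12, 0, -1],
    [0, 0, 0.1, 0, -1],
    [0, 0, 0.06, 0, -1],
    [0, 0, 0.02, 0, -1],
    [0, 0, 0, 0, -1]
  ]
}}

```text
clock: 3.98
tcp_pos: [0.5142, 0.2868, 0.0748]
tool_rot: [3.141, -0.001, 0.0]
ft_force: [-0.3, -0.3, 0.2]
opening: 0.0921
grasp_force: 0.0
```

```bash
python3 - <<'E'
from h import *
T=snap('top');S=snap('scene')
a=cv2.resize(T['img'][140:260,90:220],(400,369));b=cv2.resize(S['img'][130:250,290:420],(400,369))
cv2.imwrite('pics/g1.png',np.hstack([a,b])); print(get_state()['tcp_pos'])
E
```

```text
[0.51454675 0.28732384 0.07541564]
```

View pics/g1.png

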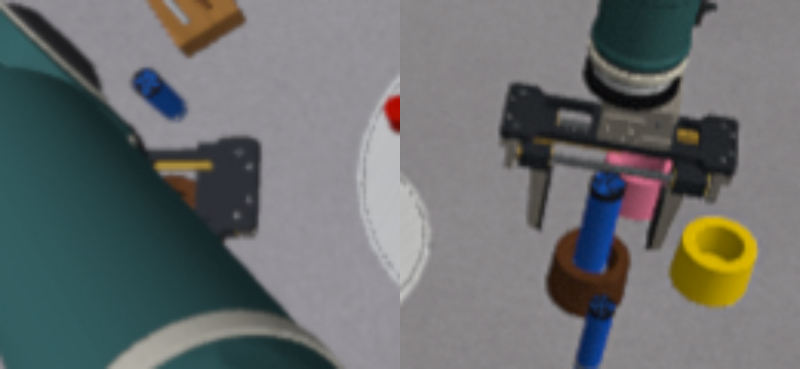

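The scene view shows the lamp (around px 600,220) between the open fingers, which are clear of the small pen and the yellow and pink holders. I'll close on it.

Request:
{"api": "carry_out", "payload": {
  "motion": [
    [0, 0, 0, 0, 1],
    [0, 0, 0, 0, 1],
    [0, 0, 0, 0, 1],
    [0, 0, 0, 0, 1],
    [0, 0, 0, 0, 1],
    [0, 0, 0, 0, 1],
    [0, 0, 0, 0, 1]
  ],
  "squeeze": 20
}}

```text
clock: 4.95
tcp_pos: [0.514, 0.2872, 0.0745]
tool_rot: [-3.142, 0.0, 0.0]
ft_force: [-0.4, 0.7, -0.4]
opening: 0.03
grasp_force: 20.0
```

Request:
{"api": "carry_out", "payload": {
  "motion": [
    [0, 0, -0.06, 0, 1],
    [0, 0, -0.12, 0, 1],
    [0, 0, -0.12, 0, 1],
    [0, 0, -0.12, 0, 1],
    [0, 0, -0.06, 0, 1],
    [0.03, 0.13, 0, 0, 1],
    [0.03, 0.13, 0, 0, 1],
    [0.03, 0.13, 0, 0, 1],
    [0.03, 0.13, 0, 0, 1],
    [0.024, 0.1, 0, 0, 1],
    [0, 0.048, 0, 0, 1],
    [0, 0, 0, 0, 1]
  ]
}}

```text
clock: 6.45
tcp_pos: [0.5496, 0.1197, 0.1944]
tool_rot: [3.141, -0.002, -0.001]
ft_force: [-0.0, 1.1, -0.8]
opening: 0.0296
grasp_force: 20.0
```

```bash
python3 - <<'E'
from h import *
T=snap('top');S=snap('scene');print(get_state()['tcp_pos'])
t=get_state()['tcp_pos']
# expected nose & top in scene
print('exp nose,top px',proj(S,[[t[0],t[1],t[2]-.0665],[t[0],t[1],t[2]+.0635]]))
print('blue S',[(x[0].round(1),x[1]) for x in blob(S,*BLUE,roi=(240,80,400,280),n=3)[0]])
for n,c in(('T',T),('S',S)): print(n,'red',[(x[0].round(1),x[1][4]) for x in blob(c,*RED,n=1)[0]],'or',[(x[0].round(1),x[1][4]) for x in blob(c,*OR,roi=(200,150,320,260),n=1,minA=5)[0]])
a=cv2.resize(T['img'][100:280,150:345],(400,369));b=cv2.resize(S['img'][110:250,200:352],(400,369))
cv2.imwrite('pics/g2.png',np.hstack([a,b]))
E
```

```text
[0.54952072 0.12149941 0.19461549]
exp nose,top px [[291.10499476 189.09168377]
 [294.21390623 151.69137513]]
blue S [(array([293.1, 170.9]), array([287, 157,  14,  30, 325], dtype=int32)), (array([353.2, 238. ]), array([348, 226,  12,  24, 169], dtype=int32)), (array([294.3, 153. ]), array([289, 149,  12,   9,  67], dtype=int32))]
T red [] or [(array([289.4, 211.3]), np.int32(29))]
S red [(array([283.5, 215.1]), np.int32(94))] or [(array([233.1, 184.9]), np.int32(15))]
```

View pics/g2.png

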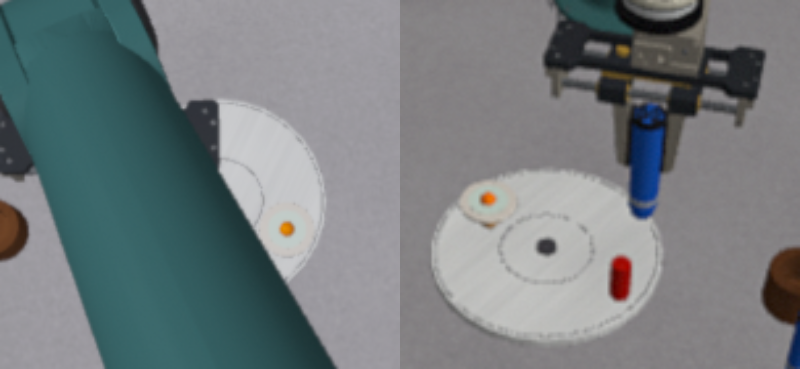

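The scene view shows the lamp held upright with its nose at px (645,215). The knob is at (620,278), the bead at (488,199) and the hub at (546,247). The top view is partly hidden by the arm, so I'll track with the scene camera.

Request:
{"api": "carry_out", "payload": {
  "motion": [
    [0, 0, 0.06, 0, 1],
    [0, 0, 0.08, 0, 1],
    [0, 0, 0.08, 0, 1],
    [0, 0, 0.05, 0, 1],
    [0, 0, 0.022, 0, 1],
    [0, 0, 0, 0, 1]
  ]
}}

```text
clock: 7.3
tcp_pos: [0.5499, 0.1204, 0.1214]
tool_rot: [-3.142, -0.0, 0.001]
ft_force: [-0.3, -0.5, -0.9]
opening: 0.0299
grasp_force: 20.0
```

```bash
python3 - <<'E'
from h import *
st=get_state();print(st['tcp_pos'],st['tool_rot'],st['ft_force'])
H=np.array([.5468,.021]);p=st['tcp_pos'][:2];r=p-H;a=np.arctan2(r[1],r[0]);print(np.hypot(*r),a)
out=[]
for s in [.03,.03,.04,.05,.06,.07,.08,.09,.10,.11,.12,.128,.132,.132,.132,.132]:
    a-=s; q=H+.1*np.array([np.cos(a),np.sin(a)]); d=(q-p)/.25; p=q
    out.append([round(d[0],3),round(-d[1],3),0,0,1])
print(out,p,a)
E
```

```text
[0.54989491 0.12039549 0.12135405] [-3.14156059e+00 -1.35863619e-04  5.23552458e-04] [-0.26657884 -0.51865004 -0.92280213]
0.0994436638705715 1.5396690293769444
[[np.float64(0.012), np.float64(-0.002), 0, 0, 1], [np.float64(0.012), np.float64(0.001), 0, 0, 1], [np.float64(0.016), np.float64(0.002), 0, 0, 1], [np.float64(0.02), np.float64(0.003), 0, 0, 1], [np.float64(0.023), np.float64(0.005), 0, 0, 1], [np.float64(0.027), np.float64(0.008), 0, 0, 1], [np.float64(0.03), np.float64(0.011), 0, 0, 1], [np.float64(0.033), np.float64(0.015), 0, 0, 1], [np.float64(0.034), np.float64(0.02), 0, 0, 1], [np.float64(0.035), np.float64(0.026), 0, 0, 1], [np.float64(0.035), np.float64(0.033), 0, 0, 1], [np.float64(0.033), np.float64(0.039), 0, 0, 1], [np.float64(0.028), np.float64(0.045), 0, 0, 1], [np.float64(0.022), np.float64(0.048), 0, 0, 1], [np.float64(0.016), np.float64(0.05), 0, 0, 1], [np.float64(0.009), np.float64(0.052), 0, 0, 1]] [0.64626312 0.03134834] 0.103669029376944
```

Request:
{"api": "carry_out", "payload": {
  "motion": [
    [0.012, -0.002, 0, 0, 1],
    [0.012, 0.001, 0, 0, 1],
    [0.016, 0.002, 0, 0, 1],
    [0.02, 0.003, 0, 0, 1],
    [0.023, 0.005, 0, 0, 1],
    [0.027, 0.008, 0, 0, 1],
    [0.03, 0.011, 0, 0, 1],
    [0.033, 0.015, 0, 0, 1],
    [0.034, 0.02, 0, 0, 1],
    [0.035, 0.026, 0, 0, 1],
    [0.035, 0.033, 0, 0, 1],
    [0.033, 0.039, 0, 0, 1],
    [0.028, 0.045, 0, 0, 1],
    [0.022, 0.048, 0, 0, 1],
    [0.016, 0.05, 0, 0, 1],
    [0.009, 0.052, 0, 0, 1],
    [0, 0.02, -0.05, 0, 1],
    [0, 0, -0.1, 0, 1],
    [0, 0, -0.1, 0, 1],
    [0, 0, -0.04, 0, 1]
  ]
}}

```text
clock: 9.8
tcp_pos: [0.6471, 0.0266, 0.1966]
tool_rot: [-3.141, -0.0, -0.005]
ft_force: [-0.0, 0.7, -0.8]
opening: 0.0296
grasp_force: 20.0
```

```bash
cat >> h.py <<'E'
H=np.array([.5468,.021]); HS=onz
def ang(c):
    """knob angle and bead-derived knob angle from scene cam"""
    r={}
    b=blob(c,*RED,roi=(190,150,340,270),minA=40)[0]
    if b: p=onz(c,b[0][0],.069)[:2]-np.array([.5475,.0224]); r['k']=(np.arctan2(p[1],p[0])-.009, np.hypot(*p), b[0][1][4])
    b=blob(c,*OR,roi=(190,150,340,270),minA=6)[0]
    if b: p=onz(c,b[0][0],.068)[:2]-np.array([.5475,.0224]); r['b']=(np.arctan2(-p[1],-p[0]), np.hypot(*p), b[0][1][4])
    return r
E
python3 - <<'E'
from h import *
for i in range(6):
    t=get_state()['clock'];S=snap('scene');print(round(t,3),ang(S))
cv2.imwrite('pics/p1.png',S['img']); s=get_state();print(s['tcp_pos'],s['clock'],s['ft_force'])
E
```

```text
9.8 {'k': (np.float64(-0.6902056644764054), np.float64(0.0994624654520568), np.int32(98)), 'b': (np.float64(-2.190137113000813), np.float64(0.29623593665889814), np.int32(68))}
9.85 {'k': (np.float64(-0.7362496858385795), np.float64(0.09973017836851507), np.int32(98)), 'b': (np.float64(-2.1908168587814956), np.float64(0.29633552986861117), np.int32(69))}
9.9 {'k': (np.float64(-0.7828575151098868), np.float64(0.09972464632769172), np.int32(96)), 'b': (np.float64(-2.1902135794673656), np.float64(0.2960506728747552), np.int32(67))}
9.95 {'k': (np.float64(-0.8354508896234097), np.float64(0.09952283647555592), np.int32(92)), 'b': (np.float64(-2.1900333859300485), np.float64(0.296312652089187), np.int32(69))}
10.0 {'k': (np.float64(-0.8923884231262892), np.float64(0.0991504039273905), np.int32(96)), 'b': (np.float64(-2.1900333859300485), np.float64(0.296312652089187), np.int32(69))}
10.05 {'k': (np.float64(-0.9375505198332689), np.float64(0.09946524635737032), np.int32(92)), 'b': (np.float64(-2.190787575995288), np.float64(0.2962323736378475), np.int32(69))}
[0.64546314 0.02603739 0.19290318] 10.1 [-1.24070263 -0.70099438 -0.831164  ]
```

Table speed is about 0.99 rad/s, roughly one turn in 6.3 s, clockwise. I'll pre-position the lamp on the bead's circle.

Request:
{"api": "carry_out", "payload": {
  "motion": [
    [-0.025, -0.03, 0.04, 0, 1],
    [-0.025, -0.03, 0.04, 0, 1],
    [-0.02, -0.02, 0.026, 0, 1]
  ]
}}

```text
clock: 10.48
tcp_pos: [0.6274, 0.0472, 0.1661]
tool_rot: [-3.141, -0.002, 0.003]
ft_force: [-0.9, 0.4, -0.9]
opening: 0.0297
grasp_force: 20.0
```

```bash
cat > plan.py <<'E'
from h import *
import sys,json
# log of (t, unwrapped knob angle) kept in file
try: L=json.load(open('log.json'))
except Exception: L=[[9.8,-.6902],[9.85,-.7362],[9.9,-.7829],[9.95,-.8355],[10.,-.8924],[10.05,-.9376]]
def fit():
    A=np.array(L); t=A[:,0]-A[-1,0]
    # w(t)=w0*exp(-t/20)-ish: angle = a + w*20(1-exp(-t/20))
    f=20*(1-np.exp(-t/20)); w,a=np.polyfit(f,A[:,1],1); return a,w,A[-1,0],np.abs(a+w*f-A[:,1]).max()
def pred(t):
    a,w,t0,_=fit(); return a+w*20*(1-np.exp(-(t-t0)/20))
def meas(n):
    for i in range(n):
        t=get_state()['clock'];c=snap('scene');r=ang(c)
        ok=[r[k][0] for k in 'kb' if k in r and abs(r[k][1]-(.1 if k=='k' else .083))<.006]
        p=pred(t); ok=[x+2*np.pi*round((p-x)/2/np.pi) for x in ok]
        print(round(t,3),'meas-pred',[round(x-p,3) for x in ok])
        if ok and abs(ok[0]-p)<.3: L.append([t,float(ok[0])])
    json.dump(L,open('log.json','w'))
def bead(t): a=pred(t)+np.pi; return H+.085*np.array([np.cos(a),np.sin(a)])
def rows(n,p,lead=.05,pre=None):
    """p: commanded xy now; pre: hold till bead angle within pre of lamp"""
    t=get_state()['clock']; out=[]
    for i in range(n):
        t+=.125; q=bead(t+lead)
        d=(q-p)/.25
        if pre and np.linalg.norm(q-p)>pre: d=d*0
        else:
            pre=None; m=np.abs(d).max(); d=d*min(1,.09/m) if m>0 else d
        d=d.round(3); p=p+d*.25; out.append([float(d[0]),float(-d[1]),0,0,1])
    print(out); print('end cmd',p.round(4),'t',round(t,3),'bead',bead(t).round(4))
E
python3 - <<'E'
from plan import *
meas(2)
s=get_state();print(s['clock'],s['tcp_pos'],'fit',fit(),'bead',bead(s['clock']))
rows(20,s['tcp_pos'][:2],pre=.022)
E
```

```text
10.475 meas-pred [np.float64(0.009)]
10.525 meas-pred [np.float64(-0.002)]
10.575 [0.62725014 0.04731114 0.16634488] fit (np.float64(-1.3990736119619291), np.float64(-0.963079723143568), np.float64(10.525), np.float64(0.005637913915021886)) bead [0.53631829 0.10535125]
[[-0.0, -0.0, 0, 0, 1], [-0.0, -0.0, 0, 0, 1], [-0.0, -0.0, 0, 0, 1], [-0.0, -0.0, 0, 0, 1], [-0.0, -0.0, 0, 0, 1], [-0.0, -0.0, 0, 0, 1], [-0.0, -0.0, 0, 0, 1], [-0.0, -0.0, 0, 0, 1], [-0.0, -0.0, 0, 0, 1], [-0.021, -0.053, 0, 0, 1], [0.016, 0.034, 0, 0, 1], [0.012, 0.036, 0, 0, 1], [0.007, 0.037, 0, 0, 1], [0.004, 0.037, 0, 0, 1], [-0.001, 0.038, 0, 0, 1], [-0.004, 0.036, 0, 0, 1], [-0.009, 0.036, 0, 0, 1], [-0.012, 0.034, 0, 0, 1], [-0.015, 0.033, 0, 0, 1], [-0.019, 0.031, 0, 0, 1]]
end cmd [ 0.6168 -0.0274] t 13.075 bead [ 0.6187 -0.0244]
```

Request:
{"api": "carry_out", "payload": {
  "motion": [
    [0, 0, 0, 0, 1],
    [0, 0, 0, 0, 1],
    [0, 0, 0, 0, 1],
    [0, 0, 0, 0, 1],
    [0, 0, 0, 0, 1],
    [0, 0, 0, 0, 1],
    [0, 0, 0, 0, 1],
    [0, 0, 0, 0, 1],
    [0, 0, 0, 0, 1],
    [-0.002, -0.01, 0, 0, 1],
    [-0.003, -0.009, 0, 0, 1],
    [0.012, 0.036, 0, 0, 1],
    [0.007, 0.037, 0, 0, 1],
    [0.004, 0.037, 0, 0, 1],
    [-0.001, 0.038, 0, 0, 1],
    [-0.004, 0.036, 0, 0, 1],
    [-0.009, 0.036, 0, 0, 1],
    [-0.012, 0.034, 0, 0, 1],
    [-0.015, 0.033, 0, 0, 1],
    [-0.019, 0.031, 0, 0, 1]
  ]
}}

```text
clock: 13.08
tcp_pos: [0.6178, -0.0291, 0.1675]
tool_rot: [3.142, -0.0, -0.0]
ft_force: [0.2, 0.0, -0.6]
opening: 0.0294
grasp_force: 20.0
```

```bash
python3 - <<'E'
from plan import *
s=get_state();print(s['clock'],s['tcp_pos'])
meas(1)
s=get_state();print(s['clock'],s['tcp_pos'],'fit',fit(),'bead',bead(s['clock']))
rows(20,np.array([.6168,-.0274]))
E
```

```text
13.075 [ 0.61781848 -0.02910277  0.16754385]
13.075 meas-pred [np.float64(0.226)]
13.125 [ 0.61719715 -0.03062805  0.16749142] fit (np.float64(-3.493127620976138), np.float64(-0.7831306322142741), np.float64(13.075), np.float64(0.036661445599720954)) bead [ 0.62539649 -0.01136653]
[[0.014, -0.023, 0, 0, 1], [-0.018, 0.028, 0, 0, 1], [-0.02, 0.025, 0, 0, 1], [-0.023, 0.024, 0, 0, 1], [-0.024, 0.021, 0, 0, 1], [-0.026, 0.018, 0, 0, 1], [-0.028, 0.016, 0, 0, 1], [-0.029, 0.013, 0, 0, 1], [-0.029, 0.01, 0, 0, 1], [-0.03, 0.008, 0, 0, 1], [-0.031, 0.005, 0, 0, 1], [-0.031, 0.001, 0, 0, 1], [-0.03, -0.001, 0, 0, 1], [-0.031, -0.003, 0, 0, 1], [-0.029, -0.006, 0, 0, 1], [-0.029, -0.009, 0, 0, 1], [-0.028, -0.012, 0, 0, 1], [-0.026, -0.013, 0, 0, 1], [-0.025, -0.016, 0, 0, 1], [-0.023, -0.017, 0, 0, 1]]
end cmd [ 0.4928 -0.0446] t 15.625 bead [ 0.495  -0.0464]
```

The table is behind the prediction. I'll refit with the given drag model and inertia as a free parameter, and check the picture.

```bash
cat >> plan.py <<'E'
from scipy.optimize import least_squares
def mdl(p,t):  # p: angle at t=0, speed (neg) , I
    k=.0006/p[2]; c=.0003/.0006
    return p[0]+ -( (-p[1]+c)*(1-np.exp(-k*t))/k - c*t )
def fit():
    A=np.array(L); t0=A[0,0]
    r=least_squares(lambda p:np.r_[mdl(p,A[:,0]-t0)-A[:,1],.002*(p[2]/.0125-1)],[A[0,1],-1,.0125],bounds=([-99,-2,.0085],[99,-.3,.018]),x_scale=[1,1,.01])
    return r.x,t0,r.fun[:-1]
def pred(t): x,t0,_=fit(); return mdl(x,t-t0)
def speed(t): x,t0,_=fit(); return (pred(t+.01)-pred(t-.01))/.02
E
python3 - <<'E'
from plan import *
t=get_state()['clock'];S=snap('scene');r=ang(S);print(t,r)
f=fit();print(f[0],f[2].round(3))
cv2.imwrite('pics/p2.png',cv2.resize(S['img'][110:270,180:360],(720,640))[:600])
meas(0); s=get_state(); print(s['clock'],'bead',bead(s['clock']),speed(s['clock']),'tcp',s['tcp_pos'],'bead-ray',)
for b in blob(S,*OR,roi=(220,140,330,270),n=3,minA=4)[0]: print(b[0],b[1][4],onz(S,b[0],.068))
E
```

```text
13.125 {'k': (np.float64(2.769564340892362), np.float64(0.1005984829592844), np.int32(93)), 'b': (np.float64(-2.190077747841457), np.float64(0.2964673750166559), np.int32(69))}
[-0.68742211 -1.01498369  0.0085    ] [ 0.003 -0.002 -0.005 -0.003  0.004 -0.     0.     0.004 -0.001]
13.175 bead [ 0.62482422 -0.01272271] -0.6938333829311638 tcp [ 0.61759702 -0.03004218  0.16755525] bead-ray
[237.3  218.15] 20 [ 0.63264308 -0.00494883  0.068     ]
[328.8 264.4] 5 [0.72041091 0.25154832 0.068     ]
```

View pics/p2.png

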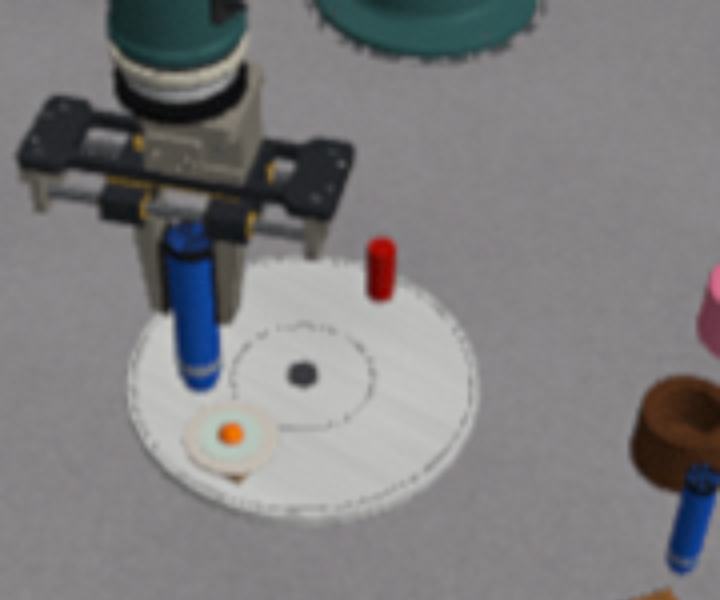

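The picture is clear: the bead (231,433) trails the lamp nose (200,383) by about 2 cm, and the table slows faster than nominal. At about 0.7 rad/s it won't stay above 0.35 rad/s for five more seconds. I'll lift, get behind the knob and push again to about one turn in six seconds.

Request:
{"api": "carry_out", "payload": {
  "motion": [
    [-0.03, -0.03, -0.054, 0, 1],
    [-0.07, -0.06, -0.054, 0, 1],
    [-0.09, -0.08, 0, 0, 1],
    [-0.09, -0.08, 0, 0, 1],
    [-0.09, -0.08, 0, 0, 1],
    [-0.09, -0.08, 0, 0, 1],
    [-0.07, -0.06, 0, 0, 1],
    [-0.034, -0.018, 0, 0, 1],
    [0, 0, 0.1, 0, 1],
    [0, 0, 0.1, 0, 1],
    [0, 0, 0.092, 0, 1]
  ]
}}

```text
clock: 14.55
tcp_pos: [0.4777, 0.0929, 0.121]
tool_rot: [3.141, -0.002, 0.001]
ft_force: [-0.3, 0.6, -1.1]
opening: 0.0296
grasp_force: 20.0
```

```bash
cat >> plan.py <<'E'
def fit():
    A=np.array(L); t0=A[0,0]
    r=least_squares(lambda p:np.r_[mdl(p,A[:,0]-t0)-A[:,1],.01*(p[2]/IN-1)],[A[0,1],-.8,IN],bounds=([-99,-2,.005],[99,-.2,.02]),x_scale=[1,1,.01])
    return r.x,t0,r.fun[:-1]
IN=.0083
E
python3 - <<'E'
from plan import *
L.append([13.125,2.7696-2*np.pi]); meas(1)
s=get_state(); f=fit(); print(f[0],f[2].round(3)); t=s['clock']; k=pred(t)
p=s['tcp_pos'][:2]; r=p-H; a=np.arctan2(r[1],r[0]); k+=2*np.pi*round((a-k)/2/np.pi)
w=-speed(t); print('t',t,'tcp',s['tcp_pos'],'lamp ang',a,np.hypot(*r),'knob',k,'w',w,'gap',a-k-.26)
out=[]; kk=k; ct=False; st=.0; n=0; gaps=[]
for i in range(20):
    if not ct: st=min(st+.035,w*.125+.035)
    else: st=min(st+.008,.14)
    a-=st
    if not ct:
        kk-=w*.125
        if a-kk<.26-.03: ct=True; gaps.append(i)
    q=H+.1*np.array([np.cos(a),np.sin(a)]); d=((q-p)/.25).round(3); p=p+d*.25
    out.append([float(d[0]),float(-d[1]),0,0,1])
    if st>=.1399: n+=1
    if n==4: break
print(len(out),gaps,out,a)
E
```

```text
14.55 meas-pred [np.float64(-0.019)]
[-0.6877711  -1.01277213  0.00862151] [ 0.002 -0.002 -0.006 -0.003  0.004 -0.     0.001  0.005 -0.002 -0.002
  0.002]
t 14.6 tcp [0.47577727 0.09240287 0.11839142] lamp ang 2.3535254461704955 0.10071046279429886 knob 1.8224400689685902 w 0.5831739160924165 gap 0.2710853772019053
20 [11] [[0.012, -0.008, 0, 0, 1], [0.021, -0.018, 0, 0, 1], [0.034, -0.025, 0, 0, 1], [0.038, -0.021, 0, 0, 1], [0.039, -0.017, 0, 0, 1], [0.042, -0.013, 0, 0, 1], [0.042, -0.008, 0, 0, 1], [0.043, -0.004, 0, 0, 1], [0.043, 0.001, 0, 0, 1], [0.043, 0.005, 0, 0, 1], [0.042, 0.01, 0, 0, 1], [0.04, 0.015, 0, 0, 1], [0.042, 0.02, 0, 0, 1], [0.041, 0.027, 0, 0, 1], [0.041, 0.034, 0, 0, 1], [0.037, 0.042, 0, 0, 1], [0.031, 0.047, 0, 0, 1], [0.024, 0.05, 0, 0, 1], [0.018, 0.053, 0, 0, 1], [0.009, 0.055, 0, 0, 1]] 0.10086783252031906
```

Request:
{"api": "carry_out", "payload": {
  "motion": [
    [0.012, -0.008, 0, 0, 1],
    [0.021, -0.018, 0, 0, 1],
    [0.034, -0.025, 0, 0, 1],
    [0.038, -0.021, 0, 0, 1],
    [0.039, -0.017, 0, 0, 1],
    [0.042, -0.013, 0, 0, 1],
    [0.042, -0.008, 0, 0, 1],
    [0.043, -0.004, 0, 0, 1],
    [0.043, 0.001, 0, 0, 1],
    [0.043, 0.005, 0, 0, 1],
    [0.042, 0.01, 0, 0, 1],
    [0.04, 0.015, 0, 0, 1],
    [0.042, 0.02, 0, 0, 1],
    [0.041, 0.027, 0, 0, 1],
    [0.041, 0.034, 0, 0, 1],
    [0.037, 0.042, 0, 0, 1],
    [0.031, 0.047, 0, 0, 1],
    [0.024, 0.05, 0, 0, 1],
    [0.018, 0.053, 0, 0, 1],
    [0.009, 0.055, 0, 0, 1]
  ]
}}

```text
clock: 17.1
tcp_pos: [0.6478, 0.0311, 0.1215]
tool_rot: [3.141, -0.001, -0.0]
ft_force: [0.5, 0.1, -0.7]
opening: 0.0295
grasp_force: 20.0
```

Request:
{"api": "carry_out", "payload": {
  "motion": [
    [0, 0.015, -0.05, 0, 1],
    [-0.02, -0.06, -0.1, 0, 1],
    [-0.04, -0.12, -0.05, 0, 1],
    [-0.04, -0.12, 0, 0, 1]
  ]
}}

```text
clock: 17.6
tcp_pos: [0.6233, 0.1047, 0.1742]
tool_rot: [-3.141, 0.0, -0.006]
ft_force: [-0.4, 0.5, -1.0]
opening: 0.0297
grasp_force: 20.0
```

```bash
rm log.json; python3 - <<'E'
from plan import *
import plan
for i in range(4):
    t=get_state()['clock'];S=snap('scene');r=ang(S);print(t,r.get('k'))
    if i==0: L.clear()
    L.append([t,float(r['k'][0])])
json.dump(L,open('log.json','w'))
s=get_state();t=s['clock'];f=fit();print(f[0],f[2].round(4),'speed',speed(t),'t',t,'tcp',s['tcp_pos'],s['ft_force'])
for dt in (0,.5,1): print(dt,'bead ang',(pred(t+dt)+np.pi),bead(t+dt))
E
```

```text
17.6 (np.float64(-0.6811431852825083), np.float64(0.09969024096046943), np.int32(97))
17.65 (np.float64(-0.7305414940892722), np.float64(0.09957278421082795), np.int32(97))
17.7 (np.float64(-0.7805385550344467), np.float64(0.09961675975859438), np.int32(97))
17.75 (np.float64(-0.8304531432456367), np.float64(0.09943372122058554), np.int32(92))
[-0.6808456  -1.00395999  0.00831182] [ 0.0003 -0.0004 -0.0002  0.0002] speed -0.9824030273064777 t 17.8 tcp [0.62269938 0.10404125 0.17247752] [-0.44946738 -0.06038977 -1.18989972]
0 bead ang 2.262115948974712 [0.49260788 0.08648446]
0.5 bead ang 1.7841311689067254 [0.52880377 0.10407308]
1 bead ang 1.3319531455615081 [0.5669092  0.10358705]
```

```bash
cat >> plan.py <<'E'
IN=.0086
def rows2(n,p,join=1,lead=.02,dz=0):
    t=get_state()['clock']; out=[]; t1=t+.125*join; g=bead(t1+lead); p0=p.copy()
    for i in range(n):
        t+=.125
        q=p0+(g-p0)*(1-np.cos(np.pi*(i+1)/join))/2 if i<join-1 else bead(t+lead)
        d=((q-p)/.25).round(3); p=p+d*.25
        out.append([float(d[0]),float(-d[1]),dz if i<1 else 0,0,1])
    print(out,'\nend cmd',p.round(4),t)
E
python3 - <<'E'
from plan import *
s=get_state();rows2(20,s['tcp_pos'][:2],join=6,dz=.02)
E
```

```text
[[-0.02, -0.001, 0.02, 0, 1], [-0.053, -0.001, 0, 0, 1], [-0.073, -0.002, 0, 0, 1], [-0.073, -0.002, 0, 0, 1], [-0.053, -0.001, 0, 0, 1], [-0.02, -0.001, 0, 0, 1], [0.038, 0.004, 0, 0, 1], [0.037, 0.007, 0, 0, 1], [0.036, 0.012, 0, 0, 1], [0.033, 0.015, 0, 0, 1], [0.031, 0.018, 0, 0, 1], [0.029, 0.021, 0, 0, 1], [0.026, 0.024, 0, 0, 1], [0.023, 0.026, 0, 0, 1], [0.02, 0.028, 0, 0, 1], [0.017, 0.029, 0, 0, 1], [0.014, 0.03, 0, 0, 1], [0.011, 0.031, 0, 0, 1], [0.007, 0.031, 0, 0, 1], [0.005, 0.032, 0, 0, 1]] 
end cmd [0.6314 0.029 ] 20.3
```

Request:
{"api": "carry_out", "payload": {
  "motion": [
    [-0.02, -0.001, 0.02, 0, 1],
    [-0.053, -0.001, 0, 0, 1],
    [-0.073, -0.002, 0, 0, 1],
    [-0.073, -0.002, 0, 0, 1],
    [-0.053, -0.001, 0, 0, 1],
    [-0.02, -0.001, 0, 0, 1],
    [0.038, 0.004, 0, 0, 1],
    [0.037, 0.007, 0, 0, 1],
    [0.036, 0.012, 0, 0, 1],
    [0.033, 0.015, 0, 0, 1],
    [0.031, 0.018, 0, 0, 1],
    [0.029, 0.021, 0, 0, 1],
    [0.026, 0.024, 0, 0, 1],
    [0.023, 0.026, 0, 0, 1],
    [0.02, 0.028, 0, 0, 1],
    [0.017, 0.029, 0, 0, 1],
    [0.014, 0.03, 0, 0, 1],
    [0.011, 0.031, 0, 0, 1],
    [0.007, 0.031, 0, 0, 1],
    [0.005, 0.032, 0, 0, 1]
  ]
}}

```text
clock: 20.3
tcp_pos: [0.6315, 0.0279, 0.1666]
tool_rot: [3.142, -0.0, -0.0]
ft_force: [-1.0, -0.8, -0.5]
opening: 0.0296
grasp_force: 20.0
```

```bash
python3 - <<'E'
from plan import *
s=get_state();print(s['clock'],s['tcp_pos'],bead(s['clock']))
meas(1)
s=get_state();f=fit();print(f[0],f[2].round(4),'speed',speed(s['clock']),s['tcp_pos'],'bead',bead(s['clock']))
rows2(20,np.array([.6314,.029])*.5+s['tcp_pos'][:2]*.5)
E
```

```text
20.3 [0.63146183 0.027884   0.16656825] [0.63128789 0.03031643]
20.3 meas-pred []
[-0.68085028 -1.00367741  0.00861161] [ 0.0003 -0.0004 -0.0002  0.0002] speed -0.7414897126160946 [0.6316585  0.02623971 0.16649331] bead [0.63157583 0.02716923]
[[0.001, 0.038, 0, 0, 1], [-0.003, 0.031, 0, 0, 1], [-0.005, 0.03, 0, 0, 1], [-0.007, 0.028, 0, 0, 1], [-0.01, 0.028, 0, 0, 1], [-0.012, 0.026, 0, 0, 1], [-0.014, 0.025, 0, 0, 1], [-0.016, 0.023, 0, 0, 1], [-0.018, 0.022, 0, 0, 1], [-0.018, 0.02, 0, 0, 1], [-0.02, 0.018, 0, 0, 1], [-0.021, 0.016, 0, 0, 1], [-0.022, 0.014, 0, 0, 1], [-0.023, 0.012, 0, 0, 1], [-0.023, 0.01, 0, 0, 1], [-0.023, 0.009, 0, 0, 1], [-0.023, 0.007, 0, 0, 1], [-0.024, 0.004, 0, 0, 1], [-0.023, 0.004, 0, 0, 1], [-0.023, 0.001, 0, 0, 1]] 
end cmd [ 0.5498 -0.0639] 22.85
```

```bash
python3 - <<'E'
from plan import *
t=get_state()['clock'];S=snap('scene');print(t,ang(S))
print('pred bead px',proj(S,[[*bead(t),.068]]))
print([(b[0],b[1][4],onz(S,b[0],.068)) for b in blob(S,*OR,roi=(220,150,320,260),n=3,minA=3)[0]])
cv2.imwrite('pics/p3.png',cv2.resize(S['img'][110:260,190:340],(600,600)))
s=get_state();rows2(20,s['tcp_pos'][:2])
E
```

```text
20.35 {'b': (np.float64(-2.190122113083221), np.float64(0.2961835944698525), np.int32(68))}
pred bead px [[249.03539518 220.10276015]]
[(array([248.72727273, 221.81818182]), np.int32(22), array([0.6375114 , 0.02790064, 0.068     ]))]
[[0.0, 0.047, 0, 0, 1], [-0.003, 0.03, 0, 0, 1], [-0.006, 0.03, 0, 0, 1], [-0.009, 0.028, 0, 0, 1], [-0.011, 0.027, 0, 0, 1], [-0.013, 0.026, 0, 0, 1], [-0.014, 0.024, 0, 0, 1], [-0.017, 0.023, 0, 0, 1], [-0.018, 0.021, 0, 0, 1], [-0.019, 0.019, 0, 0, 1], [-0.021, 0.017, 0, 0, 1], [-0.021, 0.015, 0, 0, 1], [-0.022, 0.014, 0, 0, 1], [-0.023, 0.011, 0, 0, 1], [-0.023, 0.01, 0, 0, 1], [-0.023, 0.007, 0, 0, 1], [-0.024, 0.006, 0, 0, 1], [-0.023, 0.005, 0, 0, 1], [-0.023, 0.002, 0, 0, 1], [-0.023, 0.001, 0, 0, 1]] 
end cmd [ 0.5475 -0.064 ] 22.9
```

View pics/p3.png

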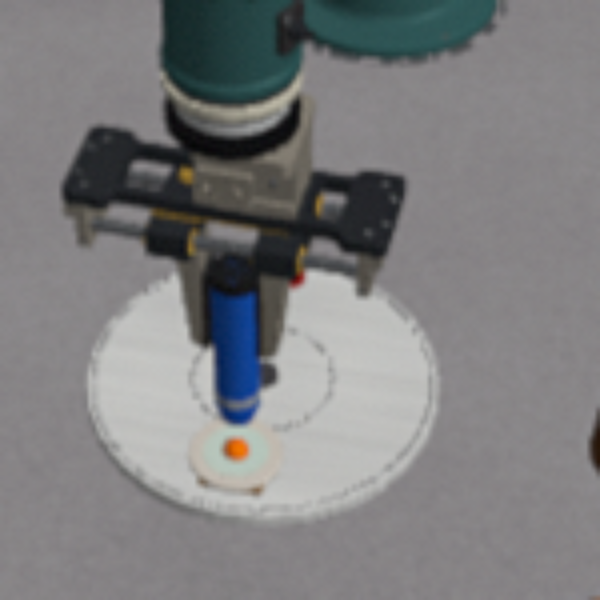

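The nose (238,415) sits directly over the bead (236,449) and the prediction agrees to 1–2 px. I'll continue.

Request:
{"api": "carry_out", "payload": {
  "motion": [
    [0.003, 0.047, 0, 0, 1],
    [-0.003, 0.03, 0, 0, 1],
    [-0.006, 0.03, 0, 0, 1],
    [-0.009, 0.028, 0, 0, 1],
    [-0.011, 0.027, 0, 0, 1],
    [-0.013, 0.026, 0, 0, 1],
    [-0.014, 0.024, 0, 0, 1],
    [-0.017, 0.023, 0, 0, 1],
    [-0.018, 0.021, 0, 0, 1],
    [-0.019, 0.019, 0, 0, 1],
    [-0.021, 0.017, 0, 0, 1],
    [-0.021, 0.015, 0, 0, 1],
    [-0.022, 0.014, 0, 0, 1],
    [-0.023, 0.011, 0, 0, 1],
    [-0.023, 0.01, 0, 0, 1],
    [-0.023, 0.007, 0, 0, 1],
    [-0.024, 0.006, 0, 0, 1],
    [-0.023, 0.005, 0, 0, 1],
    [-0.023, 0.002, 0, 0, 1],
    [-0.023, 0.001, 0, 0, 1]
  ]
}}

```text
clock: 22.9
tcp_pos: [0.5478, -0.0623, 0.1666]
tool_rot: [3.142, -0.0, 0.0]
ft_force: [-0.2, 0.3, -1.2]
opening: 0.0293
grasp_force: 20.0
```

```bash
python3 - <<'E'
from plan import *
s=get_state();print(s['clock'],s['tcp_pos'],bead(s['clock']))
meas(1)
s=get_state();f=fit();print(f[0],f[2].round(4),'speed',speed(s['clock']),speed(s['clock']+2.5),s['tcp_pos'],'bead',bead(s['clock']))
rows2(20,s['tcp_pos'][:2])
E
```

```text
22.9 [ 0.54778591 -0.06231271  0.16656909] [ 0.54832389 -0.06398634]
22.9 meas-pred [np.float64(-0.091)]
[-0.68065702 -1.00586267  0.00925982] [ 0.0005 -0.0003 -0.0002  0.      0.    ] speed -0.5647149804572038 -0.4054864328935537 [ 0.54702153 -0.06240222  0.16651624] bead [ 0.53818571 -0.06356237]
[[-0.063, 0.001, 0, 0, 1], [-0.022, -0.005, 0, 0, 1], [-0.023, -0.007, 0, 0, 1], [-0.021, -0.008, 0, 0, 1], [-0.02, -0.009, 0, 0, 1], [-0.02, -0.01, 0, 0, 1], [-0.018, -0.011, 0, 0, 1], [-0.018, -0.012, 0, 0, 1], [-0.016, -0.013, 0, 0, 1], [-0.015, -0.014, 0, 0, 1], [-0.014, -0.015, 0, 0, 1], [-0.014, -0.015, 0, 0, 1], [-0.012, -0.015, 0, 0, 1], [-0.01, -0.016, 0, 0, 1], [-0.01, -0.016, 0, 0, 1], [-0.009, -0.017, 0, 0, 1], [-0.008, -0.016, 0, 0, 1], [-0.006, -0.017, 0, 0, 1], [-0.006, -0.017, 0, 0, 1], [-0.005, -0.016, 0, 0, 1]] 
end cmd [ 4.645e-01 -4.000e-04] 25.45
```

Request:
{"api": "carry_out", "payload": {
  "motion": [
    [-0.045, 0.001, 0, 0, 1],
    [-0.04, -0.005, 0, 0, 1],
    [-0.023, -0.007, 0, 0, 1],
    [-0.021, -0.008, 0, 0, 1],
    [-0.02, -0.009, 0, 0, 1],
    [-0.02, -0.01, 0, 0, 1],
    [-0.018, -0.011, 0, 0, 1],
    [-0.018, -0.012, 0, 0, 1],
    [-0.016, -0.013, 0, 0, 1],
    [-0.015, -0.014, 0, 0, 1],
    [-0.014, -0.015, 0, 0, 1],
    [-0.014, -0.015, 0, 0, 1],
    [-0.012, -0.015, 0, 0, 1],
    [-0.01, -0.016, 0, 0, 1],
    [-0.01, -0.016, 0, 0, 1],
    [-0.009, -0.017, 0, 0, 1],
    [-0.008, -0.016, 0, 0, 1],
    [-0.006, -0.017, 0, 0, 1],
    [-0.006, -0.017, 0, 0, 1],
    [-0.005, -0.016, 0, 0, 1]
  ]
}}

```text
clock: 25.45
tcp_pos: [0.4656, -0.0, 0.1666]
tool_rot: [3.142, -0.0, -0.0]
ft_force: [-0.2, -0.6, -0.8]
opening: 0.0295
grasp_force: 20.0
```

```bash
python3 - <<'E'
from plan import *
s=get_state();print(s['clock'],s['tcp_pos'],bead(s['clock']))
meas(2)
s=get_state();f=fit();print(f[0],f[2].round(4),'speed',speed(s['clock']),s['tcp_pos'],'bead',bead(s['clock']))
for t in (20.3,20.35,20.4,22.9,22.95,25.45): print(t,bead(t))
S=snap('scene'); t=get_state()['clock']-.05; print('pred bead px',proj(S,[[*bead(t),.068]]), [(b[0],b[1][4]) for b in blob(S,*OR,roi=(190,150,340,260),n=4,minA=3)[0]])
cv2.imwrite('pics/p4.png',cv2.resize(S['img'][110:260,190:340],(600,600)))
E
```

```text
25.45 [ 4.65598478e-01 -3.92846133e-05  1.66558492e-01] [ 0.46469846 -0.00100764]
25.45 meas-pred [np.float64(0.039)]
25.5 meas-pred [np.float64(0.006)]
[-0.67950083 -1.02194091  0.00869673] [ 0.0016  0.0001 -0.0006 -0.0012  0.0001  0.0028 -0.0028] speed -0.37941739850477774 [4.65572355e-01 2.19581021e-04 1.66598734e-01] bead [ 0.46478043 -0.00131123]
20.3 [0.631632   0.02634145]
20.35 [0.63177381 0.02311007]
20.4 [0.63179281 0.0198941 ]
22.9 [ 0.54059123 -0.06377294]
22.95 [ 0.53824563 -0.06356845]
25.45 [ 0.46569352 -0.00443105]
pred bead px [[254.24460408 176.05641207]] [(array([254.94117647, 177.76470588]), np.int32(17))]
```

View pics/p4.png

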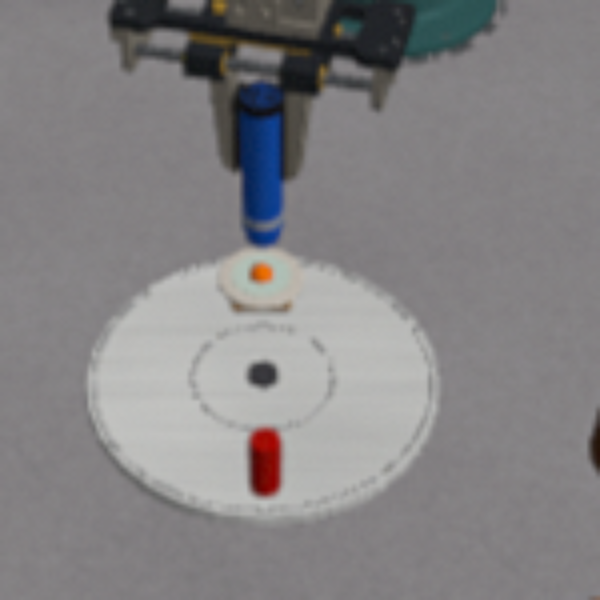

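The nose (262,240) is still right over the bead (261,272) at the end. It was tracked for about 6.7 s, with the speed above 0.38 rad/s throughout. Now the lamp goes back to the holder.

Request:
{"api": "carry_out", "payload": {
  "motion": [
    [0, 0, -0.06, 0, 1],
    [0.01, -0.05, -0.052, 0, 1],
    [0.02, -0.12, 0, 0, 1],
    [0.02, -0.14, 0, 0, 1],
    [0.02, -0.14, 0, 0, 1],
    [0.03, -0.14, 0, 0, 1],
    [0.03, -0.14, 0, 0, 1],
    [0.03, -0.14, 0, 0, 1],
    [0.02, -0.14, 0, 0, 1],
    [0.014, -0.1, 0, 0, 1],
    [0, -0.038, 0, 0, 1],
    [0, 0, 0, 0, 1],
    [0, 0, 0, 0, 1]
  ]
}}

```text
clock: 27.22
tcp_pos: [0.5144, 0.2854, 0.1947]
tool_rot: [3.141, -0.003, 0.0]
ft_force: [-0.7, 0.7, -0.8]
opening: 0.0297
grasp_force: 20.0
```

```bash
python3 - <<'E'
from h import *
s=get_state();print(s['clock'],s['tcp_pos'],s['tool_rot'])
S=snap('scene');cv2.imwrite('pics/r1.png',cv2.resize(S['img'][130:250,290:410],(600,600)))
E
```

```text
27.225 [0.51444184 0.28538327 0.1947044 ] [ 3.14063100e+00 -2.67083162e-03  2.16557690e-04]
```

View pics/r1.png

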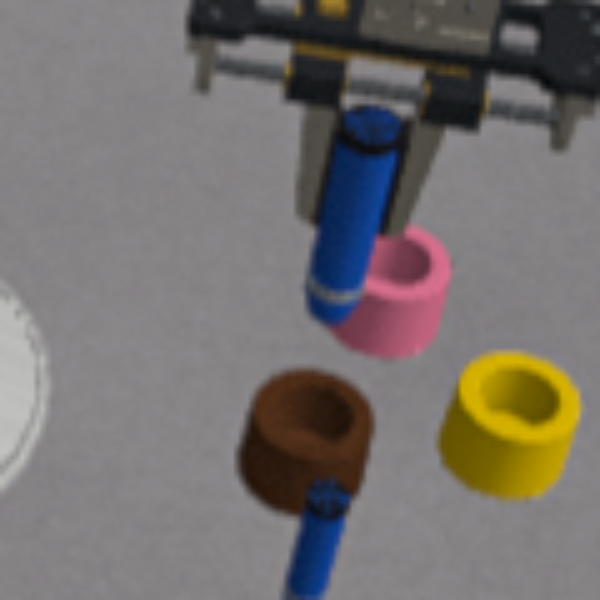

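The nose (333,310) is poised over the brown holder's well (312,410). I'm going down at the pose where it was picked up, with a 2 mm correction in y.

Request:
{"api": "carry_out", "payload": {
  "motion": [
    [0, -0.009, 0.04, 0, 1],
    [0, 0, 0.08, 0, 1],
    [0, 0, 0.06, 0, 1],
    [0, 0, 0.06, 0, 1],
    [0, 0, 0.06, 0, 1],
    [0, 0, 0.06, 0, 1],
    [0, 0, 0.06, 0, 1],
    [0, 0, 0.03, 0, 1],
    [0, 0, 0.016, 0, 1],
    [0, 0, 0.008, 0, 1],
    [0, 0, 0, 0, 1]
  ]
}}

```text
clock: 28.65
tcp_pos: [0.5144, 0.289, 0.0763]
tool_rot: [-3.141, 0.0, -0.001]
ft_force: [0.1, 0.2, -0.7]
opening: 0.0296
grasp_force: 20.0
```

Request:
{"api": "carry_out", "payload": {
  "motion": [
    [0, 0, 0.004, 0, 1],
    [0, 0, 0.003, 0, 1],
    [0, 0, 0, 0, 0.2],
    [0, 0, 0, 0, 0.1],
    [0, 0, 0, 0, -0.2],
    [0, 0, 0, 0, -0.6],
    [0, 0, 0, 0, -1],
    [0, 0, 0, 0, -1],
    [0, 0, 0, 0, -1],
    [0, 0, 0, 0, -1],
    [0, 0, -0.06, 0, -1],
    [0, 0, -0.12, 0, -1],
    [0, 0, -0.12, 0, -1],
    [0, 0, -0.12, 0, -1],
    [0, 0, -0.12, 0, -1],
    [0, 0.1, -0.06, 0, -1],
    [0, 0.2, 0, 0, -1],
    [0, 0.2, 0, 0, -1],
    [0, 0.2, 0, 0, -1],
    [0, 0, 0, 0, -1]
  ]
}}

```text
clock: 31.15
tcp_pos: [0.5147, 0.1094, 0.2252]
tool_rot: [3.139, -0.012, 0.002]
ft_force: [1.7, 1.0, -0.1]
opening: 0.0917
grasp_force: 0.0
```

```bash
python3 - <<'E'
from h import *
s=get_state();print(s['clock'],s['tcp_pos'])
S=snap('scene');cv2.imwrite('pics/r2.png',cv2.resize(S['img'],(800,600)))
E
```

```text
31.15 [0.51473189 0.10940591 0.22522302]
```

View pics/r2.png

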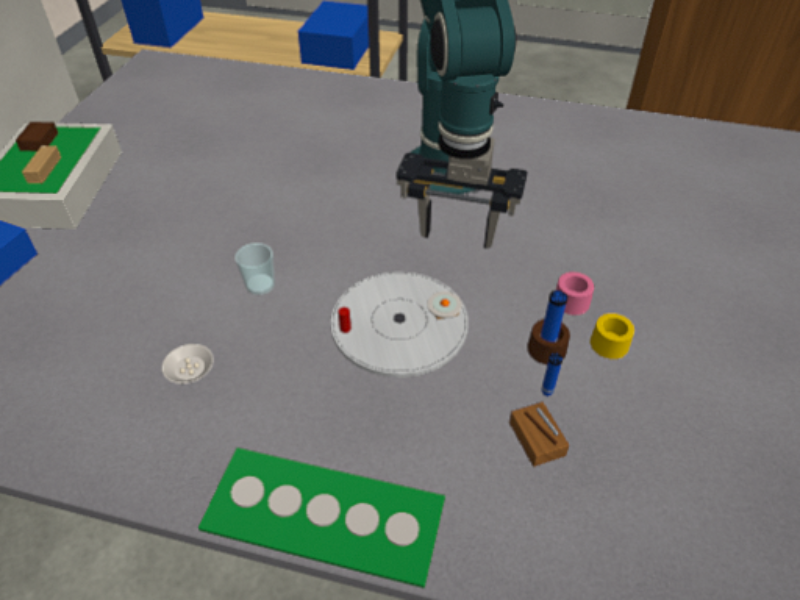

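The lamp stands upright in the brown holder at (553,320). The tumbler (256,267), dish (188,363) and block (538,433) haven't moved, and the gripper is open and touching nothing.

```bash
python3 -c "
from plant import job_done; print(job_done())"
```

```text
the job is handed in; nothing more can be done
None
```

I handed the job in at 31 s: the lamp stayed about 3 cm above the bead for about 6.7 s while the table coasted (0.38 rad/s or more) and is back upright in its holder, with the tumbler, dish and block unmoved; the first push slowed too soon, so I pushed the knob a second time.

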